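# Fit a core on the twine winder and key in the run

### The arm

A 6-joint arm with a two-finger parallel gripper is mounted at the origin on the work surface. World frame = base frame: x ahead of the robot, y to its left, z up, the work surface at z = 0. Lengths are in m, angles in rad, forces in N, time in s.
With the tool pointing down it reaches from about 0.35 to 0.925 m from the base axis. Payload 6.4 kg.
Tool frame: the origin (TCP) lies at the centre of the arm's flange, where the gripper is bolted on; the fingertips stand 199 mm ahead of it and the grasp point (between the pads) lies 180 mm ahead of it; z points along the fingers, y is the line along which they close (so a half turn about z gives the same grasp; the last joint's range is limited). The gripper opens to 94 mm and grips with 3 to 60 N. Pads are 16 mm wide; open, the fingers measure 119 mm over their backs; the gripper's body (75 mm by 177 mm) begins 78 mm behind the grasp point.
Start: joints at [-1.327, 0.245, 1.558, -0, 1.339, -0.174], TCP at [0.264, -0.594, 0.405] pointing down, gripper open.
Joint ranges: [-3.13, 3.13], [-1.02, 2.26], [0.13, 2.54], [-0.95, 4.09], [0.21, 2.88], [-2.74, 2.74]. Speed limits (rad/s): [2.57, 2.57, 3.14, 3.14, 3.14, 3.14].

### API

Orientations are given as a unit quaternion [x, y, z, w].
In Python, from cell import * gives the robot as it stands.
- The arm moves only by the tool drive_tool, never from a script. Its argument "increments" is a list of rows, each an object of numbers: "dx", "dy", "dz": the shift along the tool's x, y, z in cm; "wx", "wy", "wz": the turn, a rotation vector about the tool's x, y, z in degrees; "jaw": the finger opening in cm, from 0 to 9.4. A call has 1 to 20 rows; each row shifts and turns the commanded pose from where the row before left it, along the tool's axes as they then stand; what a row does not reach is not made up. A row lasts 1/12 s, in which the tool goes at most 41.7 mm and 7.16 degrees, less where a joint would pass 70% of its speed; a pose out of reach is approached as far as the arm can. A call is refused whole if a number of a shift passes 4.17 or a number of a turn 7.16, either way. A call with a gripper value outside its range is refused whole. The fingers move at their own pace and stop on an object; "force" is the grip in N (left out, the last holds). Time passes only in rows, so rows that do not move let the fingers close. It gives the time, the measured TCP pose, the force, the opening and the grip force at its end, in the units of the state.
- read_state(): the state, without advancing time (a new reading comes with each control period).
- capture(name): name is "scene" or "side" or "wrist"; returns a dict with "image" (384x512x3 uint8, red, green, blue), "fx", "fy", "cx", "cy" (pixels), "xyz" and "attitude" of the camera in the world; the wrist camera has in their place "mount" (4x4, takes a point from camera to tool coordinates, whose origin is the TCP and whose axes are the flange's). Camera axes: x right, y down, z forward; pixel columns grow to the right and rows downward; lengths in m; the calibration is good to about 2 mm. A picture is of the moment at which its call begins: read the wrist's pose just before it. There is no depth.
- finish_job(): hands the job in; it is judged then, once.
The state is a dict: "clock": time; "qpos": joint angles; "dq": joint speeds; "effort": joint torques, N m; "position": TCP position; "orientation": TCP orientation; "ft_force": force on the tool from outside, world axes, zero at the start; "moment": the same for the moment, N m; "grip_width": finger opening in m; "gripper_force": force on a finger pad.
Only numpy, scipy, OpenCV 4.12 (cv2) and the standard library are available. Lean on these libraries where they do the work, as an engineer would, in place of code of your own. Each camera call takes 0.05 s, during which the arm holds its last target. There are 200 camera calls.

### The job

Get the twine winder going for the next roll: slide the empty cardboard core over the winder's upright steel spindle until it sits fully home on the black flange, and let it go. Only then key in the run on the console, one key at a time and each pressed well down and released: white (wake), yellow (twine), blue (length), and last green (start), which you hold down for a good second. Never press the red key (clear), and leave everything else on the table where it stands.

Things in the scene. Friction and masses are not known exactly. Their poses are not given: they have to be found in the camera images.
- core: empty cardboard core: a plain straight brown tube standing upright, outside diameter 48, bore 38, 80 tall, 60 g; origin on its axis at the bottom end, z along the axis
- winder: bench twine winder, fixed: blue casing 150 x 150 x 40 tall; origin at the centre of its underside; carries the spindle upright at its centre
- spindle_seat (a point): centre of the top face of the winder's black flange (64 diameter), 44 above the table; the core's bottom end rests here when fully home, z up. The steel spindle stands on it: diameter 33, 45 tall, the top 13 tapering to 18
- spindle_tip (a point): top of the spindle, 89 above the table, on its axis
- console: key console, fixed: flat grey-topped box 130 (x) x 190 (y) x 40 tall; origin at the centre of its underside. It carries five keys in two rows (x = -29 and +29; y = -58, 0, +58; a small dark display takes the middle of the +x row); which colour stands at which of the five places varies
- key_white_top (a point): centre of the top of the round white key cap (30 diameter, in a black collar of 46 diameter, cap top 10 above the collar, 62 above the table when up); pressed straight down
- key_yellow_top (a point): centre of the top of the round yellow key cap (30 diameter, in a black collar of 46 diameter, cap top 10 above the collar, 62 above the table when up); pressed straight down
- key_blue_top (a point): centre of the top of the round blue key cap (30 diameter, in a black collar of 46 diameter, cap top 10 above the collar, 62 above the table when up); pressed straight down
- key_green_top (a point): centre of the top of the round green key cap (30 diameter, in a black collar of 46 diameter, cap top 10 above the collar, 62 above the table when up); pressed straight down
- key_red_top (a point): centre of the top of the round red key cap (30 diameter, in a black collar of 46 diameter, cap top 10 above the collar, 62 above the table when up); pressed straight down
- key_white (a joint): travel of the white key, 0 up to 0.006 m fully down; springs back; about 5 N for fully down
- key_yellow (a joint): travel of the yellow key, 0 up to 0.006 m fully down; springs back; about 5 N for fully down
- key_blue (a joint): travel of the blue key, 0 up to 0.006 m fully down; springs back; about 5 N for fully down
- key_green (a joint): travel of the green key, 0 up to 0.006 m fully down; springs back; about 5 N for fully down
- key_red (a joint): travel of the red key, 0 up to 0.006 m fully down; springs back; about 5 N for fully down
- mushroom: bystander: small red toadstool ornament, 38 wide, 34 tall; origin at the centre of its underside
- paint_jar: bystander: blue paint jar with white cap, 60 diameter, 75 tall; origin at the centre of its underside
- twine_spool: bystander: standing full spool of brown twine, 77 diameter, 100 tall (not the core); origin at the centre of its underside
- palette: bystander: white paint palette lying flat, 110 x 250 x 12; origin at the centre of its underside
- glue_gun: bystander: black glue gun lying flat, 130 barrel (tip towards its +x), 110 grip (towards its -y), 30 tall; origin on its underside near its middle
- scissors: bystander: purple-handled scissors lying flat, 185 long, 12 tall; origin on its underside near its middle
- tumbler: bystander: steel drinking tumbler with a red straw, 86 diameter, 180 tall (230 with straw); origin at the centre of its underside
Not all that is in view belongs to the job. Leave any turquoise look-alike of the winder alone.

How it is judged:
By the outcome, as a careful person would: the job done as asked, in the order asked, and still so for the second after the job is handed in, with the robot touching nothing.
It also fails if it takes over 64 s, if anything falls off the work surface, if the arm or the gripper's body presses on something with over 40 N, if the wrist force passes 120 N, or if a joint passes its speed limit or range.

## Working session

There is one attempt and no reset: what is moved stays moved. The work goes in short steps, Python scripts to look and compute and a tool call to move; the robot and the scene stay as the last step left them, time stands still between calls to the robot, and variables do not carry over. Pictures are saved under pics/ and viewed, at most 10 in all, crops included, and the job is handed in when it is done.

Besides the shell and the picture viewer there is one more tool, called as name(argument=value, ...), one argument or row to a line, values as JSON. drive_tool: Moves the arm, as the interface text tells. Its arguments: {"type":"object","properties":{"increments":{"type":"array"},"force":{"type":"number"}},"required":["increments"]}

```bash
ls; mkdir -p pics
python3 - <<'E'
from cell import *
import cv2,numpy as np
s=read_state();print(s['position'],s['orientation'],s['clock'])
ims=[]
for n in("scene","side"):
    c=capture(n);cv2.imwrite(f'pics/{n}0.png',c['image'][...,::-1]);print(n,c['fx'],c['fy'],c['cx'],c['cy'],c['xyz'],c['attitude'])
c=capture('wrist');print(c['mount'],c['fx'])
cv2.imwrite('pics/wrist0.png',c['image'][...,::-1])
E
```

```text
pics
[ 0.26367235 -0.59386313  0.40356213] [ 9.78259588e-01  2.07381937e-01 -3.27398953e-05 -9.53401416e-04] 0.0
scene 445.2383556700094 445.2383556700094 245.8398442131819 184.1994399062898 [1.35778571 0.13187135 1.1464251 ] [ 0.63554215  0.69827292 -0.23804873 -0.2276706 ]
side 486.52546058101626 486.52546058101626 248.27679681720548 191.1277946294566 [ 0.3876064  -0.81818763  1.18236127] [ 0.93719316 -0.08450152  0.02605505 -0.33741608]
[[-8.80221189e-04 -9.71341460e-01 -2.37686753e-01  6.78780222e-02]
 [ 9.99999506e-01 -9.64785016e-04  2.39453532e-04 -2.17763777e-04]
 [-4.61907761e-04 -2.37686425e-01  9.71341830e-01  1.93442853e-02]
 [ 0.00000000e+00  0.00000000e+00  0.00000000e+00  1.00000000e+00]] 298.93313485611594
```

View pics/scene0.png

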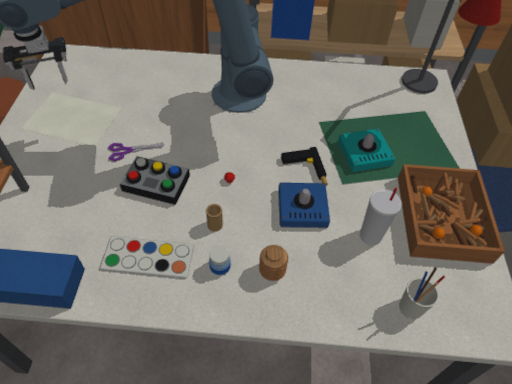

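View pics/side0.png

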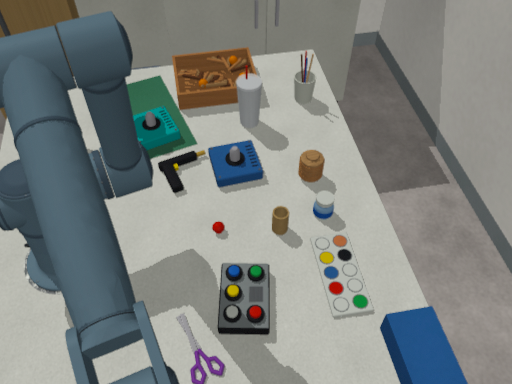

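Scene view: the core could be the small hollow tube at (214,217) or the full spool at (273,263). The winder could be the blue one at (304,204) or the turquoise look-alike at (366,150). Keys in the scene view are white (141,163), yellow (157,167), blue (175,171), red (133,176) and green (168,185). I choose the thin tube and the blue winder, and check both in a close crop.

```bash
cat > h.py <<'E'
from cell import *
import cv2,numpy as np
from scipy.spatial.transform import Rotation as R
def cam(n):
    s=read_state(); c=capture(n); c['hsv']=cv2.cvtColor(c['image'],cv2.COLOR_RGB2HSV)
    if n=='wrist':
        T=np.eye(4);T[:3,:3]=R.from_quat(s['orientation']).as_matrix();T[:3,3]=s['position'];T=T@np.array(c['mount'])
        c['R'],c['t']=T[:3,:3],T[:3,3]
    else: c['R'],c['t']=R.from_quat(c['attitude']).as_matrix(),np.array(c['xyz'])
    return c
def ray(c,u,v):
    return c['R']@np.array([(u-c['cx'])/c['fx'],(v-c['cy'])/c['fy'],1])
def plane(c,u,v,z):
    d=ray(c,u,v);return c['t']+d*(z-c['t'][2])/d[2]
def proj(c,p):
    q=c['R'].T@(np.array(p)-c['t']);return np.array([c['fx']*q[0]/q[2]+c['cx'],c['fy']*q[1]/q[2]+c['cy']])
def blobs(c,lo,hi,box,amin=15):
    x0,y0,x1,y1=box;m=np.zeros(c['hsv'].shape[:2],np.uint8)
    m[y0:y1,x0:x1]=cv2.inRange(c['hsv'],np.array(lo),np.array(hi))[y0:y1,x0:x1]
    n,l,st,ce=cv2.connectedComponentsWithStats(m)
    return [(int(st[i,4]),ce[i].round(1),st[i,:4]) for i in range(1,n) if st[i,4]>=amin],m
E
cat > a.py <<'E'
from h import *
A,B=cam('scene'),cam('side')
col={'yellow':((20,120,100),(35,255,255)),'blue':((100,150,80),(125,255,255)),'green':((50,120,60),(85,255,255)),'red':((0,170,90),(6,255,255)),'white':((0,0,165),(180,60,255))}
for k,(lo,hi) in col.items():
    for c,box in((A,(123,155,187,198)),(B,(221,264,269,328))):
        for a,ce,st in blobs(c,lo,hi,box,20)[0]: print(k,a,ce,st,plane(c,*ce,.060)[:2].round(4))
for c,box in((A,(200,198,230,235)),(B,(268,203,294,238))):
    for a,ce,st in blobs(c,(8,60,40),(28,255,255),box,30)[0]: print('core',a,ce,st,plane(c,*ce,.04)[:2].round(4))
for c,box in((A,(270,175,335,230)),(B,(203,138,268,190))):
    for a,ce,st in blobs(c,(100,120,40),(125,255,255),box,60)[0]: print('winder',a,ce,st,plane(c,*ce,.035)[:2].round(4))
t=[cv2.resize(c['image'][y:y+60,x:x+70,::-1],(385,300),interpolation=2) for c,x,y in((A,180,190),(A,270,175),(B,245,190),(B,201,133))]
cv2.imwrite('pics/c1.png',np.vstack([np.hstack(t[:2]),np.hstack(t[2:])]))
E
python3 a.py
```

```text
yellow 62 [157.1 165.4] [153 162   9   8] [ 0.4487 -0.2183]
yellow 113 [232.5 290.3] [227 285  12  12] [ 0.444  -0.2209]
blue 58 [174.1 169.5] [170 166   9   8] [ 0.4602 -0.1609]
blue 108 [233.4 270.3] [228 265  12  12] [ 0.4554 -0.1634]
green 65 [166.9 183.3] [162 180  10   8] [ 0.5179 -0.1725]
green 112 [255.5 270.7] [250 265  12  12] [ 0.5126 -0.1751]
red 61 [132.8 174.5] [128 171  10   8] [ 0.4938 -0.2863]
red 117 [254.8 311.4] [249 306  12  12] [ 0.4895 -0.2884]
white 83 [128.2 158.8] [123 155  13  10] [ 0.4304 -0.3173]
white 28 [147.2 155.4] [139 155  17   3] [ 0.4095 -0.2595]
white 42 [184.3 193.2] [181 186   6  12] [ 0.5508 -0.1121]
core 379 [214.1 216.9] [206 204  17  28] [ 0.6151 -0.0125]
core 416 [279.8 220. ] [272 206  17  29] [ 0.6153 -0.0112]
winder 1744 [303.1 205.6] [279 183  51  44] [0.543  0.2536]
winder 1533 [235.1 164.3] [209 141  54  46] [0.5233 0.234 ]
```

View pics/c1.png

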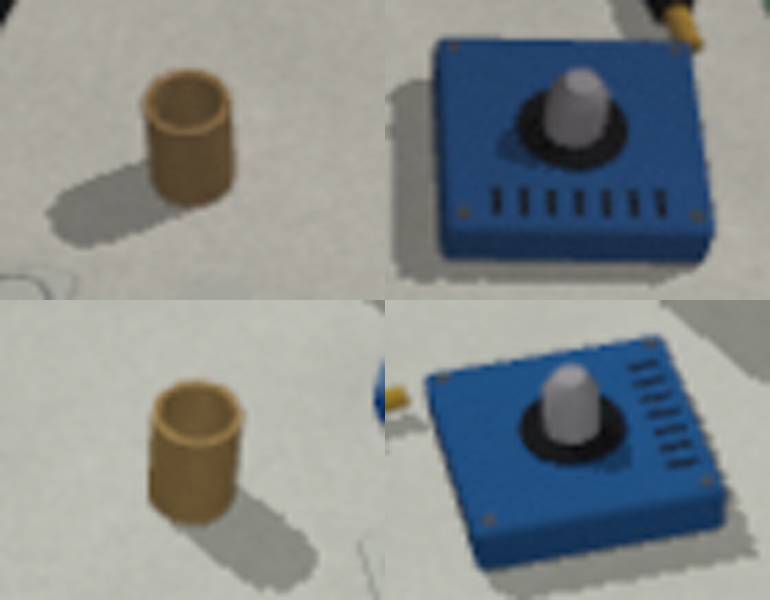

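The crop confirms the hollow thin tube (scene, around (214,210)) as the core, and the blue casing with flange and spindle as the winder. Next I triangulate.

```bash
cat > b.py <<'E'
from h import *
A,B=cam('scene'),cam('side')
def tri(a,b):
    M=np.zeros((3,3));v=np.zeros(3)
    for c,p in((A,a),(B,b)):
        d=ray(c,*p);d/=np.linalg.norm(d);P=np.eye(3)-np.outer(d,d);M+=P;v+=P@c['t']
    return np.linalg.solve(M,v).round(4)
for n,a,b,z in(('core rim .08',(214.0,210.2),(280.5,212.6),.08),('tip',(306,189.8),(234.6,147.2),.089),('flange',(303.8,201.0),(234.9,158.0),.044),
 ('tumbler rim',(383,204),(249,86),.18),('mush',(229.5,177),(218.5,227),.02),('jar',(220,251),(324,198),.075),('yellow',(157.1,165.4),(232.5,290.3),.06),('green',(166.9,183.3),(255.5,270.7),.06),('spoolTop',(273,252),(312,156),.1)):
    print(n,tri(a,b),plane(A,*a,z)[:2].round(4),plane(B,*b,z)[:2].round(4))
E
python3 b.py
```

```text
core rim .08 [ 0.6157 -0.0113  0.0757] [ 0.6185 -0.0107] [ 0.6149 -0.0145]
tip [0.5262 0.255  0.0921] [0.523  0.2559] [0.527  0.2571]
flange [0.5272 0.256  0.0394] [0.5319 0.2546] [0.5259 0.2531]
tumbler rim [0.6093 0.4579 0.1619] [0.6225 0.4524] [0.6056 0.4346]
mush [0.4377 0.0136 0.0163] [0.4405 0.0141] [0.4377 0.0107]
jar [0.7507 0.0212 0.0742] [0.7489 0.0231] [0.752  0.0181]
yellow [ 0.4446 -0.2192  0.0559] [ 0.4487 -0.2183] [ 0.444  -0.2209]
green [ 0.5136 -0.1733  0.0554] [ 0.5179 -0.1725] [ 0.5126 -0.1751]
spoolTop [0.7526 0.1668 0.0993] [0.7523 0.1673] [0.7528 0.1653]
```

drive_tool(
  increments=[
    {"dx": 1.4, "dy": -1.3, "jaw": 9.4},
    {"dx": 2.9, "dy": -2.6},
    {"dx": 2.9, "dy": -2.6},
    {"dx": 2.9, "dy": -2.6},
    {"dx": 2.9, "dy": -2.6},
    {"dx": 2.9, "dy": -2.6},
    {"dx": 2.9, "dy": -2.6},
    {"dx": 2.9, "dy": -2.6},
    {"dx": 2.9, "dy": -2.6},
    {"dx": 2.9, "dy": -2.6},
    {"dx": 2.9, "dy": -2.6},
    {"dx": 2.9, "dy": -2.6},
    {"dx": 2.9, "dy": -2.6},
    {"dx": 2.9, "dy": -2.6},
    {"dx": 2.9, "dy": -2.6},
    {"dx": 2.9, "dy": -2.6},
    {"dx": 2.9, "dy": -2.6},
    {"dx": 2.9, "dy": -2.6},
    {"dx": 2.9, "dy": -2.6},
    {"dx": 2.9, "dy": -2.6},
  ],
)

```text
$.increments[0]: bad value
```

drive_tool(
  increments=[
    {"dx": 1},
    {},
    {},
  ],
)

```text
$.increments[0]: bad value
```

```bash
cat > w.py <<'E'
from h import *
import sys
s=read_state();print(s['position'].round(4) if hasattr(s['position'],'round') else s['position'],np.round(R.from_quat(s['orientation']).as_matrix()[:2,:2],4).tolist(),s['clock'],s['ft_force'])
W=cam('wrist');n=sys.argv[1]
cv2.imwrite(f'pics/{n}.png',W['image'][...,::-1])
for a,p in(('core',(.6157,-.0117,.08)),('tip',(.527,.256,.089)),('flange',(.527,.256,.044))):print(a,proj(W,p).round(1))
E
python3 w.py w1
```

```text
[ 0.2637 -0.5941  0.4044] [[0.914, 0.4057], [0.4057, -0.914]] 0.35 [-0.59703948 -0.49795979 -0.09167306]
core [-389.7 -719.7]
tip [-958.9 -848.1]
flange [-703.8 -645.6]
```

View pics/w1.png

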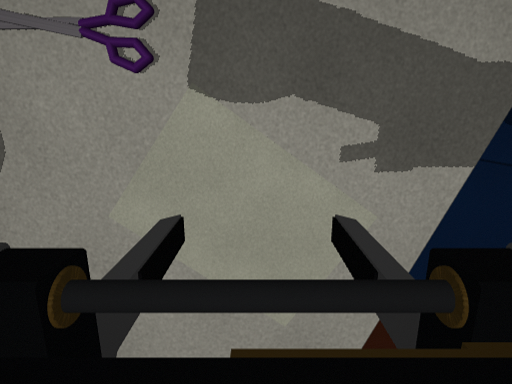

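The moves were refused, so the wrist picture still shows the start: paper sheet, scissors at the top left, fingers at (175,240) and (340,240). I retry with every key given.

drive_tool(
  increments=[
    {"dx": 1.4, "dy": -1.3, "dz": 0, "wx": 0, "wy": 0, "wz": 0, "jaw": 9.4},
    {"dx": 2.9, "dy": -2.6, "dz": 0, "wx": 0, "wy": 0, "wz": 0, "jaw": 9.4},
  ],
)

```text
clock: 0.57
position: [0.2859, -0.5426, 0.4046]
orientation: [0.979, 0.206, -0.0, 0.001]
ft_force: [1.1, 0.6, 0.5]
grip_width: 0.094
gripper_force: 0.0
```

drive_tool(
  increments=[
    {"dx": 2.9, "dy": -2.6, "dz": 0, "wx": 0, "wy": 0, "wz": 0, "jaw": 9.4},
    {"dx": 2.9, "dy": -2.6, "dz": 0, "wx": 0, "wy": 0, "wz": 0, "jaw": 9.4},
    {"dx": 2.9, "dy": -2.6, "dz": 0, "wx": 0, "wy": 0, "wz": 0, "jaw": 9.4},
    {"dx": 2.9, "dy": -2.6, "dz": 0, "wx": 0, "wy": 0, "wz": 0, "jaw": 9.4},
    {"dx": 2.9, "dy": -2.6, "dz": 0, "wx": 0, "wy": 0, "wz": 0, "jaw": 9.4},
    {"dx": 2.9, "dy": -2.6, "dz": 0, "wx": 0, "wy": 0, "wz": 0, "jaw": 9.4},
    {"dx": 2.9, "dy": -2.6, "dz": 0, "wx": 0, "wy": 0, "wz": 0, "jaw": 9.4},
    {"dx": 2.9, "dy": -2.6, "dz": 0, "wx": 0, "wy": 0, "wz": 0, "jaw": 9.4},
    {"dx": 2.9, "dy": -2.6, "dz": 0, "wx": 0, "wy": 0, "wz": 0, "jaw": 9.4},
    {"dx": 2.9, "dy": -2.6, "dz": 0, "wx": 0, "wy": 0, "wz": 0, "jaw": 9.4},
    {"dx": 2.9, "dy": -2.6, "dz": 0, "wx": 0, "wy": 0, "wz": 0, "jaw": 9.4},
    {"dx": 2.9, "dy": -2.6, "dz": 0, "wx": 0, "wy": 0, "wz": 0, "jaw": 9.4},
    {"dx": 2.9, "dy": -2.6, "dz": 0, "wx": 0, "wy": 0, "wz": 0, "jaw": 9.4},
    {"dx": 2.9, "dy": -2.6, "dz": 0, "wx": 0, "wy": 0, "wz": 0, "jaw": 9.4},
    {"dx": 2.9, "dy": -2.6, "dz": 0, "wx": 0, "wy": 0, "wz": 0, "jaw": 9.4},
    {"dx": 2.9, "dy": -2.6, "dz": 0, "wx": 0, "wy": 0, "wz": 0, "jaw": 9.4},
    {"dx": 2.9, "dy": -2.6, "dz": 0, "wx": 0, "wy": 0, "wz": 0, "jaw": 9.4},
    {"dx": 2.0, "dy": -2.0, "dz": 0, "wx": 0, "wy": 0, "wz": 0, "jaw": 9.4},
    {"dx": 0, "dy": 0, "dz": 0, "wx": 0, "wy": 0, "wz": 0, "jaw": 9.4},
    {"dx": 0, "dy": 0, "dz": 0, "wx": 0, "wy": 0, "wz": 0, "jaw": 9.4},
  ],
)

```text
clock: 2.23
position: [0.5688, 0.0905, 0.4045]
orientation: [0.978, 0.209, -0.0, 0.0]
ft_force: [-1.4, -0.5, -0.2]
grip_width: 0.0941
gripper_force: 0.0
```

```bash
python3 w.py w2
```

```text
[0.5688 0.0905 0.4045] [[0.9129, 0.4082], [0.4082, -0.9129]] 2.2333 [-1.41713857 -0.49830043 -0.16670705]
core [365.4 183.3]
tip [ 88.3 157.6]
flange [110.  152.5]
```

View pics/w2.png

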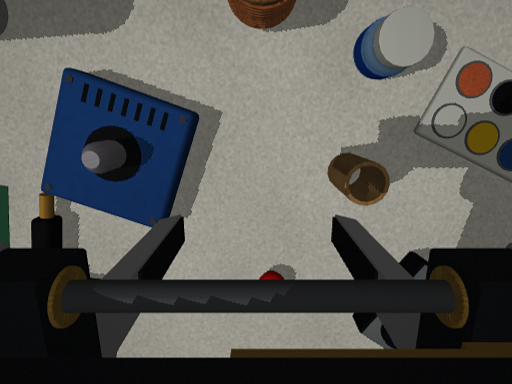

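The wrist view shows the spindle tip at about (91,159), the flange at about (110,152) and the core's rim at about (371,185), all a few pixels from prediction. I refine with masks.

```bash
cat > m.py <<'E'
from h import *
W=cam('wrist')
b,m=blobs(W,(5,50,30),(30,255,255),(300,130,410,215),100);print('core',b)
cs=max(cv2.findContours(m,cv2.RETR_EXTERNAL,cv2.CHAIN_APPROX_NONE)[0],key=cv2.contourArea)[:,0]
# outer rim edge: contour points on right side of silhouette -> circle fit r=24 on z=.08
P=np.array([plane(W,u,v,.08)[:2] for u,v in cs]);
from scipy.optimize import least_squares
for cut in(368,372,376):
    Q=P[cs[:,0]>cut];f=least_squares(lambda c:np.hypot(*(Q-c).T)-.024,(.615,-.012));print('rim',f.x.round(4),np.abs(f.fun).max().round(4),len(Q))
b,m=blobs(W,(0,0,105),(180,60,255),(70,130,145,185),30);print('tip',[(x,plane(W,*x[1],.089)[:2].round(4)) for x in b])
b,m=blobs(W,(100,120,30),(125,255,255),(20,50,215,228),300)
c=max(cv2.findContours(m,cv2.RETR_EXTERNAL,cv2.CHAIN_APPROX_NONE)[0],key=cv2.contourArea)
fl=cv2.inRange(W['hsv'],(0,0,0),(180,255,45));fl[:120]=0;fl[190:]=0;fl[:,:75]=0;fl[:,148:]=0
ys,xs=np.nonzero(fl);print('flange bbox',xs.min(),xs.max(),ys.min(),ys.max())
cv2.imwrite('pics/c2.png',np.hstack([cv2.resize(W['image'][y:y+80,x:x+100,::-1],(400,320),interpolation=2) for x,y in((65,110),(315,135))]))
print(plane(W,111,152.5,.044))
E
python3 m.py
```

```text
core [(2275, array([358.1, 177.6]), array([327, 152,  62,  53], dtype=int32))]
rim [ 0.6158 -0.012 ] 0.001 58
rim [ 0.6157 -0.0121] 0.0007 50
rim [ 0.6157 -0.0121] 0.0006 42
tip [((238, array([ 88.9, 158.8]), array([ 81, 150,  17,  18], dtype=int32)), array([0.5262, 0.2542]))]
flange bbox 84 147 120 180
[0.52748851 0.25401741 0.044     ]
```

View pics/c2.png

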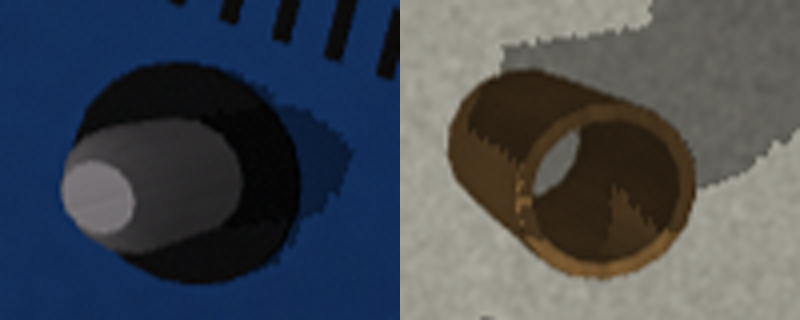

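drive_tool(
  increments=[
    {"dx": 0, "dy": 2.8, "dz": 0, "wx": 0, "wy": 0, "wz": 0, "jaw": 9.4},
    {"dx": 0, "dy": 2.8, "dz": 0, "wx": 0, "wy": 0, "wz": 0, "jaw": 9.4},
    {"dx": 0, "dy": 2.8, "dz": 0, "wx": 0, "wy": 0, "wz": 0, "jaw": 9.4},
    {"dx": 0.1, "dy": 2.0, "dz": 1, "wx": 0, "wy": 0, "wz": 0, "jaw": 9.4},
    {"dx": 0, "dy": 0.9, "dz": 2, "wx": 0, "wy": 0, "wz": 0, "jaw": 9.4},
    {"dx": 0, "dy": 0, "dz": 2, "wx": 0, "wy": 0, "wz": 0, "jaw": 9.4},
    {"dx": 0, "dy": 0, "dz": 2, "wx": 0, "wy": 0, "wz": 0, "jaw": 9.4},
    {"dx": 0, "dy": 0, "dz": 0, "wx": 0, "wy": 0, "wz": 0, "jaw": 9.4},
    {"dx": 0, "dy": 0, "dz": 0, "wx": 0, "wy": 0, "wz": 0, "jaw": 9.4},
  ],
)

```text
clock: 3.08
position: [0.6147, -0.0147, 0.3339]
orientation: [0.978, 0.206, -0.001, -0.0]
ft_force: [0.8, 0.3, 0.0]
grip_width: 0.0941
gripper_force: 0.0
```

drive_tool(
  increments=[
    {"dx": 0.2, "dy": -0.2, "dz": 1, "wx": 0, "wy": 0, "wz": 0, "jaw": 9.4},
    {"dx": 0, "dy": 0, "dz": 2.2, "wx": 0, "wy": 0, "wz": 0, "jaw": 9.4},
    {"dx": 0, "dy": 0, "dz": 2.2, "wx": 0, "wy": 0, "wz": 0, "jaw": 9.4},
    {"dx": 0, "dy": 0, "dz": 2.2, "wx": 0, "wy": 0, "wz": 0, "jaw": 9.4},
    {"dx": 0, "dy": 0, "dz": 1.5, "wx": 0, "wy": 0, "wz": 0, "jaw": 9.4},
    {"dx": 0, "dy": 0, "dz": 0.8, "wx": 0, "wy": 0, "wz": 0, "jaw": 9.4},
    {"dx": 0, "dy": 0, "dz": 0, "wx": 0, "wy": 0, "wz": 0, "jaw": 9.4},
    {"dx": 0, "dy": 0, "dz": 0, "wx": 0, "wy": 0, "wz": 0, "jaw": 9.4},
  ],
)

```text
clock: 3.75
position: [0.6169, -0.0108, 0.2366]
orientation: [0.978, 0.207, 0.001, 0.0]
ft_force: [-0.3, 0.4, 0.2]
grip_width: 0.0936
gripper_force: 0.0
```

drive_tool(
  increments=[
    {"dx": 0, "dy": 0, "dz": 0, "wx": 0, "wy": 0, "wz": 0, "jaw": 4.0},
    {"dx": 0, "dy": 0, "dz": 0, "wx": 0, "wy": 0, "wz": 0, "jaw": 4.0},
    {"dx": 0, "dy": 0, "dz": 0, "wx": 0, "wy": 0, "wz": 0, "jaw": 4.0},
    {"dx": 0, "dy": 0, "dz": 0, "wx": 0, "wy": 0, "wz": 0, "jaw": 4.0},
    {"dx": 0, "dy": 0, "dz": 0, "wx": 0, "wy": 0, "wz": 0, "jaw": 4.0},
    {"dx": 0, "dy": 0, "dz": 0, "wx": 0, "wy": 0, "wz": 0, "jaw": 4.0},
    {"dx": 0, "dy": 0, "dz": 0, "wx": 0, "wy": 0, "wz": 0, "jaw": 4.0},
    {"dx": 0, "dy": 0, "dz": 0, "wx": 0, "wy": 0, "wz": 0, "jaw": 4.0},
    {"dx": 0, "dy": 0, "dz": 0, "wx": 0, "wy": 0, "wz": 0, "jaw": 4.0},
    {"dx": 0, "dy": 0, "dz": 0, "wx": 0, "wy": 0, "wz": 0, "jaw": 4.0},
  ],
  force=12,
)

```text
clock: 4.58
position: [0.6165, -0.0109, 0.2357]
orientation: [0.978, 0.207, 0.0, 0.0]
ft_force: [-0.1, -0.2, 0.4]
grip_width: 0.0479
gripper_force: 12.0
```

drive_tool(
  increments=[
    {"dx": 0, "dy": 0, "dz": -1, "wx": 0, "wy": 0, "wz": 0, "jaw": 4.0},
    {"dx": 0, "dy": 0, "dz": -2, "wx": 0, "wy": 0, "wz": 0, "jaw": 4.0},
    {"dx": 0, "dy": 0, "dz": -2, "wx": 0, "wy": 0, "wz": 0, "jaw": 4.0},
    {"dx": 0, "dy": 0, "dz": -2, "wx": 0, "wy": 0, "wz": 0, "jaw": 4.0},
    {"dx": 0, "dy": 0, "dz": -2, "wx": 0, "wy": 0, "wz": 0, "jaw": 4.0},
    {"dx": 0, "dy": -1, "dz": -2, "wx": 0, "wy": 0, "wz": 0, "jaw": 4.0},
    {"dx": 0.2, "dy": -2, "dz": -1, "wx": 0, "wy": 0, "wz": 0, "jaw": 4.0},
    {"dx": 0.3, "dy": -3, "dz": 0, "wx": 0, "wy": 0, "wz": 0, "jaw": 4.0},
    {"dx": 0.3, "dy": -3, "dz": 0, "wx": 0, "wy": 0, "wz": 0, "jaw": 4.0},
    {"dx": 0.3, "dy": -3, "dz": 0, "wx": 0, "wy": 0, "wz": 0, "jaw": 4.0},
    {"dx": 0.3, "dy": -3, "dz": 0, "wx": 0, "wy": 0, "wz": 0, "jaw": 4.0},
    {"dx": 0.3, "dy": -3, "dz": 0, "wx": 0, "wy": 0, "wz": 0, "jaw": 4.0},
    {"dx": 0.3, "dy": -3, "dz": 0, "wx": 0, "wy": 0, "wz": 0, "jaw": 4.0},
    {"dx": 0.3, "dy": -3, "dz": 0, "wx": 0, "wy": 0, "wz": 0, "jaw": 4.0},
    {"dx": 0.3, "dy": -2.5, "dz": 0, "wx": 0, "wy": 0, "wz": 0, "jaw": 4.0},
    {"dx": 0.1, "dy": -1.4, "dz": 0, "wx": 0, "wy": 0, "wz": 0, "jaw": 4.0},
    {"dx": 0, "dy": 0, "dz": 0, "wx": 0, "wy": 0, "wz": 0, "jaw": 4.0},
    {"dx": 0, "dy": 0, "dz": 0, "wx": 0, "wy": 0, "wz": 0, "jaw": 4.0},
  ],
)

```text
clock: 6.08
position: [0.5279, 0.2551, 0.3559]
orientation: [0.978, 0.208, 0.0, 0.0]
ft_force: [-0.1, -0.4, 0.0]
grip_width: 0.0477
gripper_force: 12.0
```

```bash
cat > v.py <<'E'
from h import *
import sys
s=read_state();print(np.round(s['position'],4),R.from_quat(s['orientation']).as_matrix().round(4).tolist())
t=[]
for n in('scene','side'):
    c=cam(n);u,v=proj(c,(.527,.2545,.10)).astype(int);y=max(v-45,0);t.append(cv2.resize(c['image'][y:y+90,u-45:u+45,::-1],(400,400),interpolation=2))
cv2.imwrite(f'pics/{sys.argv[1]}.png',np.hstack(t))
E
python3 v.py v1
```

```text
[0.5279 0.2551 0.3559] [[0.9136, 0.4067, 0.0004], [0.4067, -0.9136, -0.0005], [0.0002, 0.0006, -1.0]]
```

View pics/v1.png

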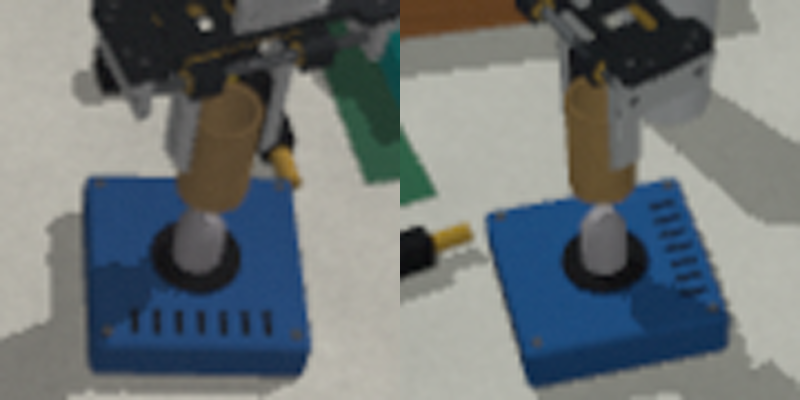

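The core hangs straight above the spindle in both views. Lowering in steps while watching the force.

drive_tool(
  increments=[
    {"dx": 0, "dy": 0, "dz": 1, "wx": 0, "wy": 0, "wz": 0, "jaw": 4.0},
    {"dx": 0, "dy": 0, "dz": 1, "wx": 0, "wy": 0, "wz": 0, "jaw": 4.0},
    {"dx": 0, "dy": 0, "dz": 1, "wx": 0, "wy": 0, "wz": 0, "jaw": 4.0},
    {"dx": 0, "dy": 0, "dz": 0.5, "wx": 0, "wy": 0, "wz": 0, "jaw": 4.0},
    {"dx": 0, "dy": 0, "dz": 0.5, "wx": 0, "wy": 0, "wz": 0, "jaw": 4.0},
    {"dx": 0, "dy": 0, "dz": 0.5, "wx": 0, "wy": 0, "wz": 0, "jaw": 4.0},
    {"dx": 0, "dy": 0, "dz": 0, "wx": 0, "wy": 0, "wz": 0, "jaw": 4.0},
    {"dx": 0, "dy": 0, "dz": 0, "wx": 0, "wy": 0, "wz": 0, "jaw": 4.0},
  ],
)

```text
clock: 6.85
position: [0.5279, 0.2551, 0.3104]
orientation: [0.978, 0.207, -0.0, 0.0]
ft_force: [0.8, -0.4, 0.7]
grip_width: 0.048
gripper_force: 12.0
```

drive_tool(
  increments=[
    {"dx": 0, "dy": 0, "dz": 0.4, "wx": 0, "wy": 0, "wz": 0, "jaw": 4.0},
    {"dx": 0, "dy": 0, "dz": 0.4, "wx": 0, "wy": 0, "wz": 0, "jaw": 4.0},
    {"dx": 0, "dy": 0, "dz": 0.4, "wx": 0, "wy": 0, "wz": 0, "jaw": 4.0},
    {"dx": 0, "dy": 0, "dz": 0.4, "wx": 0, "wy": 0, "wz": 0, "jaw": 4.0},
    {"dx": 0, "dy": 0, "dz": 0.4, "wx": 0, "wy": 0, "wz": 0, "jaw": 4.0},
    {"dx": 0, "dy": 0, "dz": 0, "wx": 0, "wy": 0, "wz": 0, "jaw": 4.0},
    {"dx": 0, "dy": 0, "dz": 0, "wx": 0, "wy": 0, "wz": 0, "jaw": 4.0},
  ],
)

```text
clock: 7.43
position: [0.5278, 0.2551, 0.2902]
orientation: [0.978, 0.207, -0.0, 0.0]
ft_force: [0.7, -0.2, -1.1]
grip_width: 0.0479
gripper_force: 12.0
```

drive_tool(
  increments=[
    {"dx": 0, "dy": 0, "dz": 0.3, "wx": 0, "wy": 0, "wz": 0, "jaw": 4.0},
    {"dx": 0, "dy": 0, "dz": 0.3, "wx": 0, "wy": 0, "wz": 0, "jaw": 4.0},
    {"dx": 0, "dy": 0, "dz": 0.2, "wx": 0, "wy": 0, "wz": 0, "jaw": 4.0},
    {"dx": 0, "dy": 0, "dz": 0.2, "wx": 0, "wy": 0, "wz": 0, "jaw": 4.0},
    {"dx": 0, "dy": 0, "dz": 0.1, "wx": 0, "wy": 0, "wz": 0, "jaw": 4.0},
    {"dx": 0, "dy": 0, "dz": 0, "wx": 0, "wy": 0, "wz": 0, "jaw": 4.0},
    {"dx": 0, "dy": 0, "dz": 0, "wx": 0, "wy": 0, "wz": 0, "jaw": 4.0},
  ],
)

```text
clock: 8.02
position: [0.5279, 0.2551, 0.2797]
orientation: [0.978, 0.207, 0.0, -0.0]
ft_force: [0.5, 0.3, 0.5]
grip_width: 0.0475
gripper_force: 12.0
```

drive_tool(
  increments=[
    {"dx": 0, "dy": 0, "dz": 0.1, "wx": 0, "wy": 0, "wz": 0, "jaw": 4.0},
    {"dx": 0, "dy": 0, "dz": 0.1, "wx": 0, "wy": 0, "wz": 0, "jaw": 4.0},
    {"dx": 0, "dy": 0, "dz": 0, "wx": 0, "wy": 0, "wz": 0, "jaw": 4.0},
  ],
)

```text
clock: 8.27
position: [0.5283, 0.2553, 0.2796]
orientation: [0.978, 0.207, 0.0, 0.0]
ft_force: [-5.6, -0.5, 10.7]
grip_width: 0.0478
gripper_force: 12.0
```

Flange contact at the predicted height. Relax, release and rise.

drive_tool(
  increments=[
    {"dx": 0, "dy": 0, "dz": -0.15, "wx": 0, "wy": 0, "wz": 0, "jaw": 4.0},
    {"dx": 0, "dy": 0, "dz": 0, "wx": 0, "wy": 0, "wz": 0, "jaw": 6},
    {"dx": 0, "dy": 0, "dz": 0, "wx": 0, "wy": 0, "wz": 0, "jaw": 8},
    {"dx": 0, "dy": 0, "dz": 0, "wx": 0, "wy": 0, "wz": 0, "jaw": 9.4},
    {"dx": 0, "dy": 0, "dz": 0, "wx": 0, "wy": 0, "wz": 0, "jaw": 9.4},
    {"dx": 0, "dy": 0, "dz": 0, "wx": 0, "wy": 0, "wz": 0, "jaw": 9.4},
    {"dx": 0, "dy": 0, "dz": 0, "wx": 0, "wy": 0, "wz": 0, "jaw": 9.4},
    {"dx": 0, "dy": 0, "dz": -1, "wx": 0, "wy": 0, "wz": 0, "jaw": 9.4},
    {"dx": 0, "dy": 0, "dz": -2, "wx": 0, "wy": 0, "wz": 0, "jaw": 9.4},
    {"dx": 0, "dy": 0, "dz": -3, "wx": 0, "wy": 0, "wz": 0, "jaw": 9.4},
    {"dx": 0, "dy": 0, "dz": -3, "wx": 0, "wy": 0, "wz": 0, "jaw": 9.4},
    {"dx": 0, "dy": 0, "dz": -2, "wx": 0, "wy": 0, "wz": 0, "jaw": 9.4},
    {"dx": 0, "dy": 0, "dz": -1, "wx": 0, "wy": 0, "wz": 0, "jaw": 9.4},
    {"dx": 0, "dy": 0, "dz": 0, "wx": 0, "wy": 0, "wz": 0, "jaw": 9.4},
  ],
)

```text
clock: 9.43
position: [0.5284, 0.2553, 0.4027]
orientation: [0.978, 0.207, 0.003, -0.0]
ft_force: [0.6, 0.5, 0.5]
grip_width: 0.0942
gripper_force: 0.0
```

```bash
python3 v.py v2
python3 - <<'E'
from h import *
W=cam('wrist');print(proj(W,(.527,.2545,.124)),proj(W,(.527,.2545,.134)))
b,m=blobs(W,(5,50,30),(30,255,255),(150,60,350,260),200);print(b)
E
```

```text
[0.5284 0.2553 0.4027] [[0.9139, 0.4058, 0.0057], [0.4058, -0.914, 0.0015], [0.0058, 0.0009, -1.0]]
[258.12326803 197.48378239] [258.14653756 200.54020654]
[(2010, array([257.5, 192.3]), array([232, 159,  53,  64], dtype=int32))]
```

View pics/v2.png

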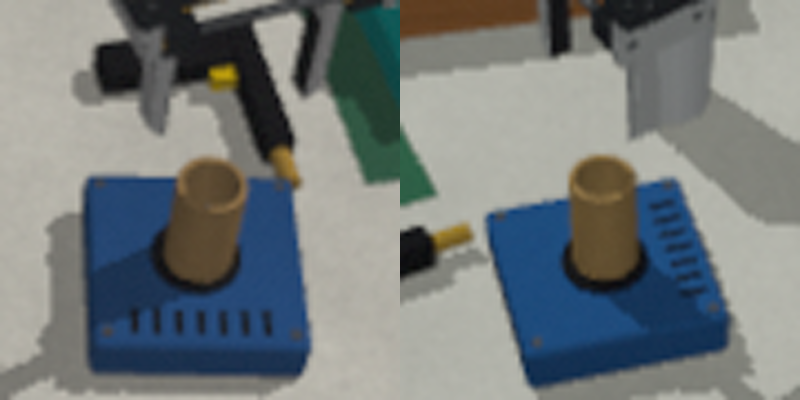

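The core is seated on the flange and upright. Closing the jaws and moving to the console for a close look.

drive_tool(
  increments=[
    {"dx": -1, "dy": 1.6, "dz": 0, "wx": 0, "wy": 0, "wz": 0, "jaw": 0},
    {"dx": -2.1, "dy": 3.2, "dz": 0, "wx": 0, "wy": 0, "wz": 0, "jaw": 0},
    {"dx": -2.1, "dy": 3.2, "dz": 0, "wx": 0, "wy": 0, "wz": 0, "jaw": 0},
    {"dx": -2.1, "dy": 3.2, "dz": 0, "wx": 0, "wy": 0, "wz": 0, "jaw": 0},
    {"dx": -2.1, "dy": 3.2, "dz": 0, "wx": 0, "wy": 0, "wz": 0, "jaw": 0},
    {"dx": -2.1, "dy": 3.2, "dz": 0, "wx": 0, "wy": 0, "wz": 0, "jaw": 0},
    {"dx": -2.1, "dy": 3.2, "dz": 0, "wx": 0, "wy": 0, "wz": 0, "jaw": 0},
    {"dx": -2.1, "dy": 3.2, "dz": 0, "wx": 0, "wy": 0, "wz": 0, "jaw": 0},
    {"dx": -2.1, "dy": 3.2, "dz": 0, "wx": 0, "wy": 0, "wz": 0, "jaw": 0},
    {"dx": -2.1, "dy": 3.2, "dz": 0, "wx": 0, "wy": 0, "wz": 0, "jaw": 0},
    {"dx": -2.1, "dy": 3.2, "dz": 0, "wx": 0, "wy": 0, "wz": 0, "jaw": 0},
    {"dx": -2.1, "dy": 3.0, "dz": 0, "wx": 0, "wy": 0, "wz": 0, "jaw": 0},
    {"dx": -1.5, "dy": 1.8, "dz": 0, "wx": 0, "wy": 0, "wz": 0, "jaw": 0},
    {"dx": 0, "dy": 0, "dz": 0, "wx": 0, "wy": 0, "wz": 0, "jaw": 0},
    {"dx": 0, "dy": 0, "dz": 0, "wx": 0, "wy": 0, "wz": 0, "jaw": 0},
    {"dx": 0, "dy": 0, "dz": 0, "wx": 0, "wy": 0, "wz": 0, "jaw": 0},
  ],
)

```text
clock: 10.92
position: [0.4496, -0.199, 0.3978]
orientation: [0.978, 0.208, -0.001, -0.001]
ft_force: [0.3, -0.2, -0.9]
grip_width: 0.0006
gripper_force: 0.0
```

```bash
cat > k.py <<'E'
from h import *
s=read_state();p=np.array(s['position']);Rt=R.from_quat(s['orientation']).as_matrix();print(p.round(4),s['grip_width'],s['clock'],Rt.round(4).tolist())
W=cam('wrist');cv2.imwrite('pics/k.png',W['image'][...,::-1])
col={'white':((0,0,110),(180,60,255)),'yellow':((20,120,60),(35,255,255)),'blue':((100,150,50),(125,255,255)),'green':((50,120,40),(85,255,255)),'red':((0,170,60),(6,255,255))}
est={'white':(.4325,-.2765),'yellow':(.444,-.219),'blue':(.4555,-.1615),'green':(.5125,-.173),'red':(.489,-.287)}
for k,(lo,hi) in col.items():
    u,v=proj(W,(*est[k],.062)).astype(int)
    for a,ce,st in blobs(W,lo,hi,(max(u-22,0),max(v-22,0),u+22,v+22),60)[0]:
        q=plane(W,*ce,.062);print(k,(u,v),a,ce,st,q[:2].round(4),'d tool cm',(Rt.T@(q-p)*100).round(2))
E
python3 k.py
```

```text
[ 0.4496 -0.199   0.3978] 0.0005603173434596292 10.9167 [[0.9139, 0.406, -0.0019], [0.406, -0.9139, 0.0019], [-0.001, -0.0025, -1.0]]
white (np.int64(315), np.int64(223)) 504 [315.8 221.5] [303 210  26  24] [ 0.4344 -0.2758] d tool cm [-4.48  6.49 33.57]
white (np.int64(315), np.int64(223)) 66 [333.1 240.1] [327 233  10  12] [ 0.4224 -0.3037] d tool cm [-6.71  8.55 33.57]
yellow (np.int64(273), np.int64(193)) 586 [274.2 192. ] [261 179  27  27] [ 0.4464 -0.2192] d tool cm [-1.08  1.8  33.58]
blue (np.int64(228), np.int64(163)) 598 [230.6 162. ] [217 149  28  27] [ 0.4575 -0.163 ] d tool cm [ 2.21 -2.89 33.59]
green (np.int64(260), np.int64(117)) 662 [261.9 116.6] [248 102  29  30] [ 0.5138 -0.1743] d tool cm [ 6.9   0.43 33.57]
red (np.int64(347), np.int64(181)) 615 [348.2 179.8] [334 167  29  27] [ 0.4911 -0.2865] d tool cm [ 0.27  9.77 33.56]
```

View pics/k.png

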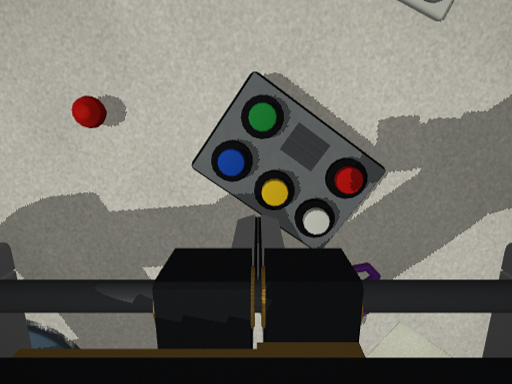

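Wrist view: white (316,222), yellow (274,192), blue (231,162), green (262,117), red (348,180). These agree with triangulation to 2 mm. Moving over white.

drive_tool(
  increments=[
    {"dx": -1.1, "dy": 1.6, "dz": 0, "wx": 0, "wy": 0, "wz": 0, "jaw": 0},
    {"dx": -2.2, "dy": 3.3, "dz": 1, "wx": 0, "wy": 0, "wz": 0, "jaw": 0},
    {"dx": -1.2, "dy": 1.6, "dz": 2, "wx": 0, "wy": 0, "wz": 0, "jaw": 0},
    {"dx": 0, "dy": 0, "dz": 3, "wx": 0, "wy": 0, "wz": 0, "jaw": 0},
    {"dx": 0, "dy": 0, "dz": 3, "wx": 0, "wy": 0, "wz": 0, "jaw": 0},
    {"dx": 0, "dy": 0, "dz": 2, "wx": 0, "wy": 0, "wz": 0, "jaw": 0},
    {"dx": 0, "dy": 0, "dz": 1, "wx": 0, "wy": 0, "wz": 0, "jaw": 0},
    {"dx": 0, "dy": 0, "dz": 0, "wx": 0, "wy": 0, "wz": 0, "jaw": 0},
    {"dx": 0, "dy": 0, "dz": 0, "wx": 0, "wy": 0, "wz": 0, "jaw": 0},
  ],
)

```text
clock: 11.72
position: [0.4355, -0.2767, 0.2795]
orientation: [0.978, 0.208, 0.0, -0.0]
ft_force: [-0.6, 0.6, 0.4]
grip_width: 0.0003
gripper_force: 0.0
```

drive_tool(
  increments=[
    {"dx": -0.1, "dy": 0, "dz": 0.7, "wx": 0, "wy": 0, "wz": 0, "jaw": 0},
    {"dx": 0, "dy": 0, "dz": 0.7, "wx": 0, "wy": 0, "wz": 0, "jaw": 0},
    {"dx": 0, "dy": 0, "dz": 0.4, "wx": 0, "wy": 0, "wz": 0, "jaw": 0},
    {"dx": 0, "dy": 0, "dz": 0.4, "wx": 0, "wy": 0, "wz": 0, "jaw": 0},
    {"dx": 0, "dy": 0, "dz": 0.3, "wx": 0, "wy": 0, "wz": 0, "jaw": 0},
    {"dx": 0, "dy": 0, "dz": 0, "wx": 0, "wy": 0, "wz": 0, "jaw": 0},
    {"dx": 0, "dy": 0, "dz": 0, "wx": 0, "wy": 0, "wz": 0, "jaw": 0},
    {"dx": 0, "dy": 0, "dz": 0, "wx": 0, "wy": 0, "wz": 0, "jaw": 0},
  ],
)

```text
clock: 12.38
position: [0.4344, -0.278, 0.2554]
orientation: [0.978, 0.207, 0.0, 0.0]
ft_force: [-2.0, 3.3, 9.1]
grip_width: 0.0006
gripper_force: 4.4
```

White bottomed (9 N). Release and go on to yellow.

drive_tool(
  increments=[
    {"dx": 0, "dy": 0, "dz": -0.7, "wx": 0, "wy": 0, "wz": 0, "jaw": 0},
    {"dx": 0, "dy": 0, "dz": -0.9, "wx": 0, "wy": 0, "wz": 0, "jaw": 0},
    {"dx": 0, "dy": 0, "dz": -0.9, "wx": 0, "wy": 0, "wz": 0, "jaw": 0},
    {"dx": 0, "dy": 0, "dz": 0, "wx": 0, "wy": 0, "wz": 0, "jaw": 0},
    {"dx": 0.8, "dy": -1.2, "dz": 0, "wx": 0, "wy": 0, "wz": 0, "jaw": 0},
    {"dx": 1.7, "dy": -2.4, "dz": 0, "wx": 0, "wy": 0, "wz": 0, "jaw": 0},
    {"dx": 0.9, "dy": -1.3, "dz": 0, "wx": 0, "wy": 0, "wz": 0, "jaw": 0},
    {"dx": 0, "dy": 0, "dz": 0, "wx": 0, "wy": 0, "wz": 0, "jaw": 0},
    {"dx": 0, "dy": 0, "dz": 0, "wx": 0, "wy": 0, "wz": 0, "jaw": 0},
    {"dx": 0, "dy": 0, "dz": 0, "wx": 0, "wy": 0, "wz": 0, "jaw": 0},
  ],
)

```text
clock: 13.22
position: [0.4452, -0.2191, 0.279]
orientation: [0.978, 0.208, -0.0, -0.0]
ft_force: [0.0, -0.0, -1.2]
grip_width: 0.0003
gripper_force: 0.0
```

drive_tool(
  increments=[
    {"dx": 0, "dy": 0, "dz": 0.7, "wx": 0, "wy": 0, "wz": 0, "jaw": 0},
    {"dx": 0, "dy": 0, "dz": 0.7, "wx": 0, "wy": 0, "wz": 0, "jaw": 0},
    {"dx": 0, "dy": 0, "dz": 0.4, "wx": 0, "wy": 0, "wz": 0, "jaw": 0},
    {"dx": 0, "dy": 0, "dz": 0.4, "wx": 0, "wy": 0, "wz": 0, "jaw": 0},
    {"dx": 0, "dy": 0, "dz": 0.3, "wx": 0, "wy": 0, "wz": 0, "jaw": 0},
    {"dx": 0, "dy": 0, "dz": 0, "wx": 0, "wy": 0, "wz": 0, "jaw": 0},
    {"dx": 0, "dy": 0, "dz": 0, "wx": 0, "wy": 0, "wz": 0, "jaw": 0},
    {"dx": 0, "dy": 0, "dz": 0, "wx": 0, "wy": 0, "wz": 0, "jaw": 0},
  ],
)

```text
clock: 13.88
position: [0.4453, -0.2196, 0.2553]
orientation: [0.978, 0.207, -0.001, -0.001]
ft_force: [-6.4, 2.9, 13.3]
grip_width: 0.0006
gripper_force: 6.7
```

drive_tool(
  increments=[
    {"dx": 0, "dy": 0, "dz": -0.7, "wx": 0, "wy": 0, "wz": 0, "jaw": 0},
    {"dx": 0, "dy": 0, "dz": -0.9, "wx": 0, "wy": 0, "wz": 0, "jaw": 0},
    {"dx": 0, "dy": 0, "dz": -0.9, "wx": 0, "wy": 0, "wz": 0, "jaw": 0},
    {"dx": 0, "dy": 0, "dz": 0, "wx": 0, "wy": 0, "wz": 0, "jaw": 0},
    {"dx": 0.8, "dy": -1.2, "dz": 0, "wx": 0, "wy": 0, "wz": 0, "jaw": 0},
    {"dx": 1.7, "dy": -2.3, "dz": 0, "wx": 0, "wy": 0, "wz": 0, "jaw": 0},
    {"dx": 0.9, "dy": -1.2, "dz": 0, "wx": 0, "wy": 0, "wz": 0, "jaw": 0},
    {"dx": 0, "dy": 0, "dz": 0, "wx": 0, "wy": 0, "wz": 0, "jaw": 0},
    {"dx": 0, "dy": 0, "dz": 0, "wx": 0, "wy": 0, "wz": 0, "jaw": 0},
    {"dx": 0, "dy": 0, "dz": 0, "wx": 0, "wy": 0, "wz": 0, "jaw": 0},
  ],
)

```text
clock: 14.72
position: [0.4572, -0.1629, 0.2792]
orientation: [0.978, 0.207, 0.0, 0.0]
ft_force: [-0.3, -0.6, -0.3]
grip_width: 0.0007
gripper_force: 0.0
```

drive_tool(
  increments=[
    {"dx": 0, "dy": 0, "dz": 0.7, "wx": 0, "wy": 0, "wz": 0, "jaw": 0},
    {"dx": 0, "dy": 0, "dz": 0.7, "wx": 0, "wy": 0, "wz": 0, "jaw": 0},
    {"dx": 0, "dy": 0, "dz": 0.4, "wx": 0, "wy": 0, "wz": 0, "jaw": 0},
    {"dx": 0, "dy": 0, "dz": 0.4, "wx": 0, "wy": 0, "wz": 0, "jaw": 0},
    {"dx": 0, "dy": 0, "dz": 0.3, "wx": 0, "wy": 0, "wz": 0, "jaw": 0},
    {"dx": 0, "dy": 0, "dz": 0, "wx": 0, "wy": 0, "wz": 0, "jaw": 0},
    {"dx": 0, "dy": 0, "dz": 0, "wx": 0, "wy": 0, "wz": 0, "jaw": 0},
    {"dx": 0, "dy": 0, "dz": 0, "wx": 0, "wy": 0, "wz": 0, "jaw": 0},
  ],
)

```text
clock: 15.38
position: [0.4573, -0.1629, 0.2553]
orientation: [0.978, 0.208, -0.001, -0.0]
ft_force: [-6.9, 1.9, 13.5]
grip_width: 0.0005
gripper_force: 6.8
```

drive_tool(
  increments=[
    {"dx": 0, "dy": 0, "dz": -0.7, "wx": 0, "wy": 0, "wz": 0, "jaw": 0},
    {"dx": 0, "dy": 0, "dz": -0.9, "wx": 0, "wy": 0, "wz": 0, "jaw": 0},
    {"dx": 0, "dy": 0, "dz": -0.9, "wx": 0, "wy": 0, "wz": 0, "jaw": 0},
    {"dx": 0, "dy": 0, "dz": 0, "wx": 0, "wy": 0, "wz": 0, "jaw": 0},
    {"dx": 1.2, "dy": 0.8, "dz": 0, "wx": 0, "wy": 0, "wz": 0, "jaw": 0},
    {"dx": 2.3, "dy": 1.7, "dz": 0, "wx": 0, "wy": 0, "wz": 0, "jaw": 0},
    {"dx": 1.2, "dy": 0.8, "dz": 0, "wx": 0, "wy": 0, "wz": 0, "jaw": 0},
    {"dx": 0, "dy": 0, "dz": 0, "wx": 0, "wy": 0, "wz": 0, "jaw": 0},
    {"dx": 0, "dy": 0, "dz": 0, "wx": 0, "wy": 0, "wz": 0, "jaw": 0},
    {"dx": 0, "dy": 0, "dz": 0, "wx": 0, "wy": 0, "wz": 0, "jaw": 0},
  ],
)

```text
clock: 16.22
position: [0.5129, -0.1732, 0.2786]
orientation: [0.978, 0.207, -0.001, -0.001]
ft_force: [0.3, -0.2, -1.1]
grip_width: 0.0006
gripper_force: 0.0
```

drive_tool(
  increments=[
    {"dx": 0, "dy": 0, "dz": 0.7, "wx": 0, "wy": 0, "wz": 0, "jaw": 0},
    {"dx": 0, "dy": 0, "dz": 0.7, "wx": 0, "wy": 0, "wz": 0, "jaw": 0},
    {"dx": 0, "dy": 0, "dz": 0.4, "wx": 0, "wy": 0, "wz": 0, "jaw": 0},
    {"dx": 0, "dy": 0, "dz": 0.4, "wx": 0, "wy": 0, "wz": 0, "jaw": 0},
    {"dx": 0, "dy": 0, "dz": 0.3, "wx": 0, "wy": 0, "wz": 0, "jaw": 0},
    {"dx": 0, "dy": 0, "dz": 0, "wx": 0, "wy": 0, "wz": 0, "jaw": 0},
    {"dx": 0, "dy": 0, "dz": 0, "wx": 0, "wy": 0, "wz": 0, "jaw": 0},
    {"dx": 0, "dy": 0, "dz": 0, "wx": 0, "wy": 0, "wz": 0, "jaw": 0},
    {"dx": 0, "dy": 0, "dz": 0, "wx": 0, "wy": 0, "wz": 0, "jaw": 0},
    {"dx": 0, "dy": 0, "dz": 0, "wx": 0, "wy": 0, "wz": 0, "jaw": 0},
    {"dx": 0, "dy": 0, "dz": 0, "wx": 0, "wy": 0, "wz": 0, "jaw": 0},
    {"dx": 0, "dy": 0, "dz": 0, "wx": 0, "wy": 0, "wz": 0, "jaw": 0},
    {"dx": 0, "dy": 0, "dz": 0, "wx": 0, "wy": 0, "wz": 0, "jaw": 0},
    {"dx": 0, "dy": 0, "dz": 0, "wx": 0, "wy": 0, "wz": 0, "jaw": 0},
    {"dx": 0, "dy": 0, "dz": 0, "wx": 0, "wy": 0, "wz": 0, "jaw": 0},
    {"dx": 0, "dy": 0, "dz": 0, "wx": 0, "wy": 0, "wz": 0, "jaw": 0},
    {"dx": 0, "dy": 0, "dz": 0, "wx": 0, "wy": 0, "wz": 0, "jaw": 0},
    {"dx": 0, "dy": 0, "dz": 0, "wx": 0, "wy": 0, "wz": 0, "jaw": 0},
    {"dx": 0, "dy": 0, "dz": 0, "wx": 0, "wy": 0, "wz": 0, "jaw": 0},
    {"dx": 0, "dy": 0, "dz": 0, "wx": 0, "wy": 0, "wz": 0, "jaw": 0},
  ],
)

```text
clock: 17.88
position: [0.5133, -0.1734, 0.2553]
orientation: [0.978, 0.208, -0.002, -0.001]
ft_force: [-7.3, 3.4, 13.6]
grip_width: 0.0005
gripper_force: 7.0
```

drive_tool(
  increments=[
    {"dx": 0, "dy": 0, "dz": 0, "wx": 0, "wy": 0, "wz": 0, "jaw": 0},
    {"dx": 0, "dy": 0, "dz": 0, "wx": 0, "wy": 0, "wz": 0, "jaw": 0},
    {"dx": 0, "dy": 0, "dz": 0, "wx": 0, "wy": 0, "wz": 0, "jaw": 0},
  ],
)

```text
clock: 18.13
position: [0.5133, -0.1734, 0.2553]
orientation: [0.978, 0.208, -0.001, -0.001]
ft_force: [-8.7, 3.8, 14.1]
grip_width: 0.0009
gripper_force: 7.0
```

drive_tool(
  increments=[
    {"dx": 0, "dy": 0, "dz": -0.7, "wx": 0, "wy": 0, "wz": 0, "jaw": 0},
    {"dx": 0, "dy": 0, "dz": -1.5, "wx": 0, "wy": 0, "wz": 0, "jaw": 0},
    {"dx": 0, "dy": 0, "dz": -3, "wx": 0, "wy": 0, "wz": 0, "jaw": 0},
    {"dx": 0, "dy": 0, "dz": -3, "wx": 0, "wy": 0, "wz": 0, "jaw": 0},
    {"dx": 0, "dy": 0, "dz": -3, "wx": 0, "wy": 0, "wz": 0, "jaw": 0},
    {"dx": 0, "dy": 0, "dz": -1, "wx": 0, "wy": 0, "wz": 0, "jaw": 0},
    {"dx": 0, "dy": 0, "dz": 0, "wx": 0, "wy": 0, "wz": 0, "jaw": 0},
    {"dx": 0, "dy": 0, "dz": 0, "wx": 0, "wy": 0, "wz": 0, "jaw": 0},
  ],
)

```text
clock: 18.8
position: [0.5134, -0.1735, 0.3752]
orientation: [0.978, 0.207, -0.0, -0.0]
ft_force: [-0.1, -1.3, -0.5]
grip_width: 0.0008
gripper_force: 0.0
```

```bash
python3 -c "
from cell import *
print(finish_job())"
```

```text
the job is handed in; nothing more can be done
None
```

The core is seated on the winder's flange and released, then white, yellow, blue and green were pressed fully down in that order, with green held about 1.5 s and red never pressed; the job is handed in at about 19 s, with no verdict returned.

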